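# Arm the torch power switch under its red guard

### The job

Switch on the torch at the box with the red guard: with a fingertip swing the red guard up and back until it lies open, push the toggle beneath it fully over to the back, away from the front with the yellow knobs (on), then tip the guard forward again so that it drops fully shut over the toggle. Only push and nudge, gently, with the fingers: pick up nothing, and leave the yellow-guarded switch and all the loose things on the bench as they are.

Things in the scene. Friction and masses are not known exactly. Their poses are not given: they have to be found in the camera images.
- red_box: grey switch box with the red guard, the torch switch; 150 (x) x 120 (y) x 60 mm high, fixed to the table. Origin: centre of its underside. Its x axis points from its front (yellow knobs, roughly to the robot's left) to its back, z up. Flat top (panel) at z = 60 mm; on it, under the red guard, a toggle with its pivot at box x = -10, y = 0, z = 62 mm
- red_hinge (a point): middle of the red guard's hinge axis, along the box's y, at box x = 40, y = 0, z = 90 mm. The 60 g guard is a channel: shut, its 64 mm wide, 3 mm thick top plate reaches from here 90 mm to the front, upper face 20 mm above the hinge; 3 mm cheeks hang from it, 15 to 85 mm in front of the hinge, to 14 mm below it. Front and back are open
- red_guard_tab (a point): middle of the free edge of the red guard's finger tab, which turns with the guard. The tab, 50 mm wide, 30 mm long and 3 mm thick, slopes 45 degrees up and forward from the plate's front edge; its underside faces down and forward, so that a fingertip tilted forward fits under it and lifts; pushing it level jams. Guard shut, this edge is 111 mm in front of the hinge and 40 mm above it
- red_guard (a joint): angle of the red guard: 0 shut (top plate level), growing as its front swings up and then back over the hinge (to the back of the box), stop at 1.8 rad, leaning back. No spring, almost no friction: its weight makes it fall shut below about 1.2 rad and lie back against its stop above about 1.4 rad
- red_toggle_tip (a point): centre of the round end (12 mm diameter) of the red box's toggle, a 10 mm thick metal lever; this point is 40 mm from the pivot
- red_toggle (a joint): angle of the red box's toggle: 0 = off, leaning 0.5 rad from upright to the front; 1.0 rad = on, leaning 0.5 rad to the back (towards the hinge), stop. Stays where it is left; about 1 N at its end moves it. May start up to 0.15 rad from its off stop
- yellow_box: grey switch box with the yellow guard, a second switch to be left alone; 150 (x) x 120 (y) x 60 mm high, fixed to the table. Origin: centre of its underside. Its x axis points from its front (yellow knobs, roughly to the robot's left) to its back, z up. Flat top (panel) at z = 60 mm; on it, under the yellow guard, a toggle with its pivot at box x = -10, y = 0, z = 62 mm
- yellow_hinge (a point): middle of the yellow guard's hinge axis, along the box's y, at box x = 40, y = 0, z = 90 mm. The 60 g guard is a channel: shut, its 64 mm wide, 3 mm thick top plate reaches from here 90 mm to the front, upper face 20 mm above the hinge; 3 mm cheeks hang from it, 15 to 85 mm in front of the hinge, to 14 mm below it. Front and back are open
- yellow_guard_tab (a point): middle of the free edge of the yellow guard's finger tab, which turns with the guard. The tab, 50 mm wide, 30 mm long and 3 mm thick, slopes 45 degrees up and forward from the plate's front edge; its underside faces down and forward, so that a fingertip tilted forward fits under it and lifts; pushing it level jams. Guard shut, this edge is 111 mm in front of the hinge and 40 mm above it
- yellow_guard (a joint): angle of the yellow guard: 0 shut (top plate level), growing as its front swings up and then back over the hinge (to the back of the box), stop at 1.8 rad, leaning back. No spring, almost no friction: its weight makes it fall shut below about 1.2 rad and lie back against its stop above about 1.4 rad
- yellow_toggle_tip (a point): centre of the round end (12 mm diameter) of the yellow box's toggle, a 10 mm thick metal lever; this point is 40 mm from the pivot
- yellow_toggle (a joint): angle of the yellow box's toggle: 0 = off, leaning 0.5 rad from upright to the front; 1.0 rad = on, leaning 0.5 rad to the back (towards the hinge), stop. Stays where it is left; about 1 N at its end moves it. May start up to 0.15 rad from its off stop
- coupon: flat aluminium plate 70 x 40 x 12 mm lying between the two switch boxes; origin centre of underside
- paste_jar: small jar with blue cap, 54 mm diameter, 60 mm high, behind the boxes; origin centre of underside
- wire_brush: brush lying on the left of the table; origin on its underside
- hammer: hammer lying on the right of the table; origin on its underside
- spray_can: can with red cap, 62 mm diameter, 90 mm high, on the left; origin centre of underside
- vee_block: dark steel block with a slot, 60 x 50 x 38 mm, on the right; origin centre of underside
- mug: blue mug, 80 mm diameter, 85 mm high, at the back; origin centre of underside

How it is judged:
On the way, in this order (a step that is already met when the one before it is completed fails the run):
1. the red guard is swung up and back (more than 1.4 rad) (value of joint red_guard above 1.4 rad), for 0.2 s.
2. the red box's toggle is pushed over to on (more than 0.85 rad) while its guard is up (value of joint red_toggle above 0.85 rad and value of joint red_guard above 1 rad), for 0.2 s.
3. the red guard has dropped shut (less than 0.06 rad) (value of joint red_guard below 0.06 rad), for 0.2 s.
At the end, for the whole second after the job is handed in: The red box's toggle is on (over 0.85 of 1.0 rad) under its shut guard (under 0.06 rad); the yellow guard is shut (under 0.06 rad), its toggle still off (under 0.3 rad), and no loose thing has moved 20 mm (value of joint red_toggle above 0.85 rad and value of joint each of red_guard, yellow_guard below 0.06 rad and value of joint yellow_toggle below 0.3 rad and distance of each of coupon, paste_jar, wire_brush, hammer, spray_can, vee_block, mug from where it was at the start of the episode below 0.02 m); the robot touches nothing.
It fails at once if the yellow-guarded switch is operated (guard over 0.2 rad or toggle over 0.4 rad) (value of joint yellow_guard above 0.2 rad or value of joint yellow_toggle above 0.4 rad).
It fails at once if a loose thing is moved or lifted by more than 20 mm (distance of any of coupon, paste_jar, wire_brush, hammer, spray_can, vee_block, mug from where it was at the start of the episode above 0.02 m).
It fails at once if the red-guarded box, its guard or its toggle is pressed or squeezed by the fingers with more than 30 N (contact force between the fingers and red_box above 30 N).
It also fails if it takes over 58 s, if anything falls off the work surface, if the arm or the gripper's body presses on something with over 40 N, if the wrist force passes 120 N, or if a joint passes its speed limit or range.

### The arm

A 6-joint arm with a two-finger parallel gripper is mounted at the origin on the work surface. World frame = base frame: x ahead of the robot, y to its left, z up, the work surface at z = 0. Lengths are in m, angles in rad, forces in N, time in s.
With the tool pointing down it reaches from about 0.25 to 0.725 m from the base axis. Payload 4 kg.
Tool frame: the origin (TCP) lies midway between the tips of the shut fingers; the grasp point (between the pads) lies 19 mm behind it; z points along the fingers, x is the direction in which the jaws open and shut, and the axes are right-handed (so a half turn about z gives the same grasp; the last joint's range is limited). The gripper opens to 85 mm and grips with 20 to 120 N. Pads are 22 mm wide; open, the fingers measure 114 mm over their backs; the gripper's body (76 mm by 85 mm) begins 54 mm behind the grasp point. The pads swing forward as they close: fully open they stand 13 mm farther back than shut.
Start: joints at [1.15, 0.241, 0.005, 1.335, 0, 1.571], TCP at [0.204, 0.456, 0.231] pointing down, gripper open.
Joint ranges: [-2.72, 2.72], [-1.05, 1.87], [-1.09, 1.28], [-1.99, 2.15], [-1.42, 1.44], [-3.14, 3.14]. Speed limits (rad/s): [2.79, 2.79, 3.14, 3.14, 3.14, 3.14].

### API

Orientations are given as a unit quaternion [x, y, z, w].
In Python, from workcell import bot, vision, ticket gives the robot as it stands.
- The arm moves only by the tool play_rows, never from a script. Its argument "deltas" is one flat list of numbers, 5 for each row, row after row: the opening, from 0 (shut) to 1 (fully open), then the shift along the tool's x, y, z in units of 60 mm (1.0 is 60 mm), then the turn about the tool's z in degrees. A call has 1 to 12 rows; each row shifts and turns the pose as measured when the row begins, along the tool's axes as they then stand; what a row does not reach is not made up. A row lasts 1/8 s, in which the tool goes at most 62.5 mm and 10.7 degrees, less where a joint would pass 70% of its speed; a pose out of reach is approached as far as the arm can. A call is refused whole if a number of a shift passes 1 or a number of a turn 10.7, either way. A call with a gripper value outside its range is refused whole. The fingers move at their own pace and stop on an object; the grip force is fixed at half the most. Time passes only in rows, so rows that do not move let the fingers close. It gives the time, the measured TCP pose, the force and the opening at its end, in the units of the state.
- bot.get_obs(): the state, without advancing time (a new reading comes with each control period).
- vision.camera(name): name is "side" or "top" or "wrist"; returns a dict with "color" (480x640x3 uint8, blue, green, red), "intrinsics" (3x3 intrinsics, pixels), "rvec" (rotation vector, rad) and "tvec" (3), from world to camera coordinates, as OpenCV has them. Camera axes: x right, y down, z forward; pixel columns grow to the right and rows downward; lengths in m; the calibration is good to about 2 mm. A picture is of the moment at which its call begins. There is no depth.
- ticket.job_done(): hands the job in, once; it reports no verdict.
The state is a dict: "clock": time; "joint_pos": joint angles; "joint_vel": joint speeds; "tau": joint torques, N m; "eef_pos": TCP position; "tool_rot": TCP orientation; "ft_force": force on the tool from outside, world axes, zero at the start; "ft_torque": the same for the moment, N m; "grip_width": finger opening in m.
Only numpy, scipy, OpenCV 4.12 (cv2) and the standard library are available. Lean on these libraries where they do the work, as an engineer would, in place of code of your own. Each camera call takes 0.05 s, during which the arm holds its last target. There are 200 camera calls.

## Working session

There is one attempt and no reset: what is moved stays moved. The work goes in short steps, Python scripts to look and compute and a tool call to move; the robot and the scene stay as the last step left them, time stands still between calls to the robot, and variables do not carry over. Pictures are saved under pics/ and viewed, about 8 in all and at most 12, crops included, and the job is handed in when it is done.

Besides the shell and the picture viewer there is one more tool, called after "Request:" by a JSON object that holds its "fn" and its "kwargs". play_rows: Moves the arm, as the interface text tells. Its arguments: {"type":"object","properties":{"deltas":{"type":"array"}},"required":["deltas"]}

```bash
ls; mkdir -p pics; python3 - <<'E'
from workcell import bot, vision
import cv2
o=bot.get_obs()
print({k:(o[k]) for k in('clock','eef_pos','tool_rot','ft_force','grip_width','joint_pos')})
for n in("side","top"):
    c=vision.camera(n); cv2.imwrite(f'pics/{n}0.png',c['color']); print(n,c['intrinsics'],c['rvec'],c['tvec'])
E
```

```text
pics
{'clock': 0.0, 'eef_pos': array([0.2039756 , 0.45580025, 0.23040395]), 'tool_rot': array([ 8.39197045e-01,  5.43826455e-01, -8.89895180e-04,  5.60889939e-04]), 'ft_force': array([-0.27051673, -0.07078037, -0.74093413]), 'grip_width': 0.08518396475738799, 'joint_pos': array([1.14999809e+00, 2.41409982e-01, 3.69670806e-03, 1.33518670e+00,
       2.65389899e-05, 1.57081354e+00])}
side [[542.05450818   0.         320.87540373]
 [  0.         542.05450818 238.35655549]
 [  0.           0.           1.        ]] [ 2.10488922 -0.15446831  0.1215325 ] [-0.58575772  0.1271271   1.26075526]
top [[604.58794914   0.         323.47790039]
 [  0.         604.58794914 238.35838716]
 [  0.           0.           1.        ]] [ 2.17533145 -2.04025865  0.2137821 ] [-0.03509515  0.60565298  1.56604369]
```

View pics/top0.png

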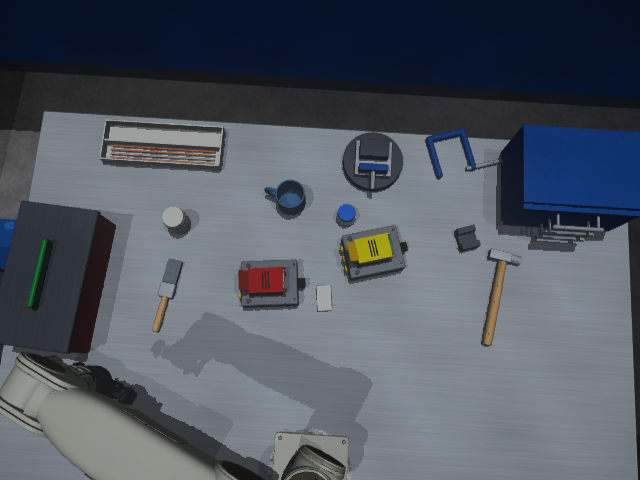

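View pics/side0.png

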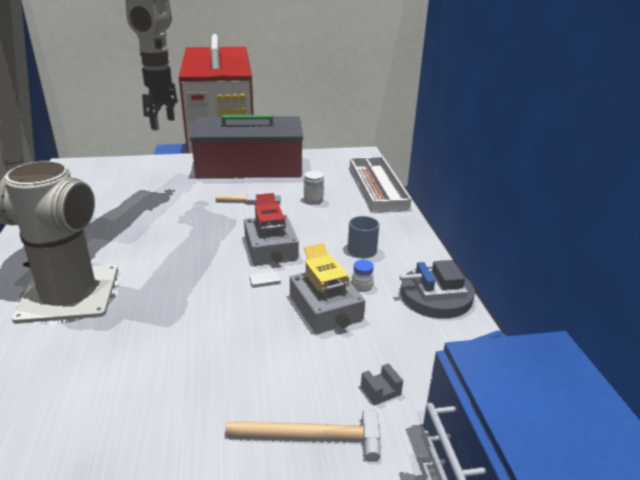

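The top view shows the red guard at about (265,280), with its tab to the left at x≈243. The red box spans 240–300 by 260–308, and the coupon is at (324,297). In the side view the red guard is at (268,210), clear of obstacles, so I'll measure it by mask and ray in both views.

```bash
cat > h.py <<'E'
import numpy as np, cv2
from workcell import bot, vision
def cam(n):
    c=vision.camera(n); c['R']=cv2.Rodrigues(np.array(c['rvec'],float))[0]; c['t']=np.array(c['tvec'],float).ravel(); c['K']=np.array(c['intrinsics']); return c
def ray(c,uv):
    d=c['R'].T@np.linalg.inv(c['K'])@np.array([uv[0],uv[1],1.]); return -c['R'].T@c['t'], d/np.linalg.norm(d)
def plane(c,uv,z):
    o,d=ray(c,uv); return o+d*(z-o[2])/d[2]
def proj(c,P):
    return cv2.projectPoints(np.array(P,float).reshape(-1,3),np.array(c['rvec'],float),c['t'],c['K'],None)[0].reshape(-1,2)
def two(c1,u1,c2,u2):
    a,d=ray(c1,u1);b,e=ray(c2,u2)
    s=np.linalg.lstsq(np.c_[d,-e],b-a,rcond=None)[0]; p,q=a+s[0]*d,b+s[1]*e
    return (p+q)/2,np.linalg.norm(p-q)
E
python3 - <<'E'
from h import *
t=cam('top'); s=cam('side')
for n,c,roi in(('top',t,(225,250,85,70)),('side',s,(235,185,75,85))):
    x,y,w,h=roi; im=c['color'][y:y+h,x:x+w]
    hsv=cv2.cvtColor(im,cv2.COLOR_BGR2HSV)
    m=(((hsv[...,0]<8)|(hsv[...,0]>172))&(hsv[...,1]>120)&(hsv[...,2]>60)).astype(np.uint8)
    m=cv2.morphologyEx(m,cv2.MORPH_CLOSE,np.ones((5,5)))
    k=max(cv2.findContours(m,0,2)[0],key=cv2.contourArea)
    p=cv2.approxPolyDP(k,2,True).reshape(-1,2)+[x,y]
    print(n,p.tolist(),(hsv[...,2][m>0]).mean())
    if n=='top':
        for q in p: print(q,plane(c,q,.11).round(4),plane(c,q,.13).round(4))
a=cv2.resize(t['color'][250:320,225:310],None,fx=6,fy=6,interpolation=cv2.INTER_CUBIC)[:, :400*2]
b=cv2.resize(s['color'][185:270,235:310],None,fx=5,fy=5,interpolation=cv2.INTER_CUBIC)
# canvas 
H=max(a.shape[0],b.shape[0]); cv=np.zeros((H,a.shape[1]+b.shape[1],3),np.uint8); cv[:a.shape[0],:a.shape[1]]=a; cv[:b.shape[0],a.shape[1]:]=b
f=800/cv.shape[1]; cv=cv2.resize(cv,None,fx=f,fy=f); print(f,cv.shape); cv2.imwrite('pics/c1.png',cv)
E
```

```text
top [[284, 267], [239, 270], [239, 288], [247, 289], [248, 292], [284, 291]] 117.34662867996201
[284 267] [0.5146 0.1003 0.11  ] [0.5114 0.0988 0.13  ]
[239 270] [0.4993 0.2159 0.11  ] [0.4963 0.2129 0.13  ]
[239 288] [0.4527 0.2116 0.11  ] [0.4503 0.2086 0.13  ]
[247 289] [0.4514 0.1908 0.11  ] [0.4491 0.1881 0.13  ]
[248 292] [0.4439 0.1875 0.11  ] [0.4417 0.1849 0.13  ]
[284 291] [0.4524 0.0955 0.11  ] [0.45  0.094 0.13 ]
side [[257, 195], [256, 210], [260, 222], [283, 218], [272, 194]] 171.1346153846154
0.903954802259887 (384, 800, 3)
```

View pics/c1.png

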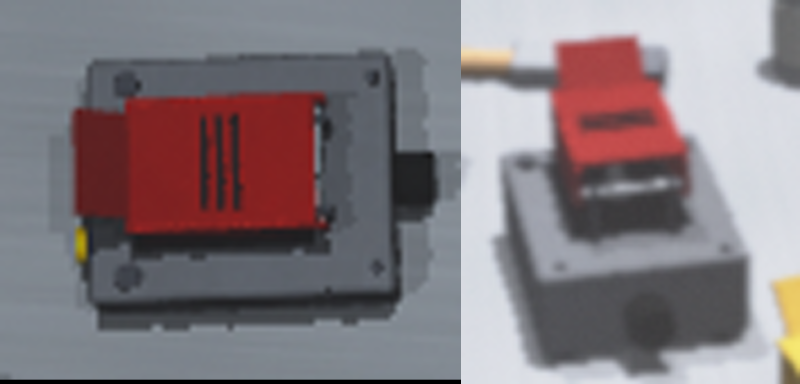

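The crop shows the tab free edge at top px (238.4, 269.5–289.2) and side px (255.9,193.9)–(273.5,193.0). Panel corners in the crop are roughly (92,60), (386,55), (393,298) and (92,303).

```bash
python3 - <<'E'
from h import *
t=cam('top'); s=cam('side')
T=lambda X,Y:((X+.5)/5.424-.5+225,(Y+.5)/5.424-.5+250)
S=lambda X,Y:((X-461+.5)/4.52-.5+235,(Y+.5)/4.52-.5+185)
A=[two(t,T(75,215),s,S(557,42)),two(t,T(75,108),s,S(637,38)),two(t,T(320,230),s,S(568,172)),two(t,T(320,95),s,S(690,160))]
for p,e in A: print(p.round(4),round(e,4))
P=np.array([plane(t,T(*q),.06)[:2] for q in((92,60),(386,55),(393,298),(92,303))]); print(P.round(4))
x=(P[1]+P[2]-P[0]-P[3])/2; y=(P[0]+P[1]-P[2]-P[3])/2
print('len',np.linalg.norm(x),np.linalg.norm(y),'ang',np.degrees(np.arctan2(x[1],x[0])),np.degrees(np.arctan2(y[1],y[0])),'c',P.mean(0))
Q=np.array([plane(t,T(*q),.11)[:2] for q in((128,98),(313,93),(313,228),(128,233))]); print('plate',Q.round(4),np.degrees(np.arctan2(*(Q[1]+Q[2]-Q[0]-Q[3])[::-1])),Q.mean(0))
o=bot.get_obs(); w=cam('wrist'); print('wrist',w['R'].T.round(3).tolist(),(-w['R'].T@w['t']).round(3),o['eef_pos'],w['K'][0])
E
```

```text
[0.4483 0.21   0.129 ] 0.0021
[0.4974 0.215  0.1268] 0.0013
[0.4491 0.0967 0.1047] 0.0024
[0.5156 0.1018 0.1049] 0.0012
[[0.5324 0.219 ]
 [0.5442 0.0742]
 [0.4247 0.062 ]
 [0.4129 0.2079]]
len 0.14582971526469943 0.11999394462977143 ang -85.35911759492723 5.55523018152216 c [0.47854323 0.14077093]
plate [[0.5069 0.1927]
 [0.515  0.1048]
 [0.4505 0.0997]
 [0.4425 0.1869]] -84.76787629947013 [0.47873201 0.14604184]
wrist [[0.409, 0.877, 0.252], [0.913, -0.393, -0.114], [-0.001, 0.277, -0.961]] [0.141 0.483 0.374] [0.20415934 0.4562158  0.23098442] [398.47579371   0.         318.38052799]
```

Request:
{"fn": "play_rows", "kwargs": {"deltas": [0,0,0,0,10.2,0,0,0,0,10.2,0,0,0,0,10.2,0,0,0,0,10.2,0,0,0,0,10.2,0,0,0,0,10.2,0,0,0,0,0]}}

```text
clock: 1.23
eef_pos: [0.2041, 0.456, 0.2308]
tool_rot: [1.0, 0.024, -0.0, 0.001]
ft_force: [0.0, -0.0, -0.7]
grip_width: 0.0004
```

```bash
cat >> h.py <<'E'
from scipy.spatial.transform import Rotation as Ro
C=np.array([.4785,.141,0]); A=np.radians(-85)
B=np.array([[np.cos(A),-np.sin(A),0],[np.sin(A),np.cos(A),0],[0,0,1]])
def st(goal=None):
    o=bot.get_obs(); R=Ro.from_quat(o['tool_rot']).as_matrix(); p=np.array(o['eef_pos'])
    print('t',round(o['clock'],2),'box mm',((B.T@(p-C))*1e3).round(1),'yaw',np.degrees(np.arctan2(R[1,0],R[0,0])).round(1),'z',R[:,2].round(3),'F',np.round(B.T@o['ft_force'],1),'w',round(o['grip_width'],3))
    if goal is not None: print('shift units',(R.T@(C+B@np.array(goal)/1e3-p)/.06).round(2))
E
python3 -c "
from h import *
st((-110,0,190)); print(bot.get_obs()['joint_pos'])"
```

```text
t 1.23 box mm [-337.7 -245.9  230.8] yaw 2.8 z [-0.001 -0.001 -1.   ] F [ 0.   0.  -0.7] w 0.0
shift units [4.24 3.63 0.68]
[1.15001583e+00 2.40980614e-01 4.11065477e-03 1.33515020e+00
 1.14776884e-05 2.67228623e+00]
```

Request:
{"fn": "play_rows", "kwargs": {"deltas": [0,0.6,0.5,0.1,-2.2,0,0.6,0.5,0.1,0,0,0.6,0.5,0.1,0,0,0.6,0.5,0.1,0,0,0.6,0.5,0.1,0,0,0.6,0.5,0.1,0,0,0.5,0.4,0,0,0,0,0,0,0]}}

```text
clock: 2.22
eef_pos: [0.4763, 0.2723, 0.1936]
tool_rot: [0.998, 0.059, 0.001, -0.001]
ft_force: [0.0, -0.2, -0.6]
grip_width: -0.0
```

```bash
python3 -c "
from h import *
st((-105,0,112))
w=cam('wrist'); im=w['color']
P=[C+B@np.array(q)/1e3 for q in((-71,-25,130),(-71,25,130),(-50,32,110),(-50,-32,110),(40,32,110),(40,-32,110))]
for q in proj(w,P): cv2.circle(im,(int(q[0]),int(q[1])),4,(0,255,0),1)
cv2.imwrite('pics/w1.png',im)"
```

```text
t 2.23 box mm [-131.     9.2  193.6] yaw 6.8 z [ 0.001  0.002 -1.   ] F [ 0.2  0.  -0.6] w -0.0
shift units [-0.17  0.43  1.36]
```

View pics/w1.png

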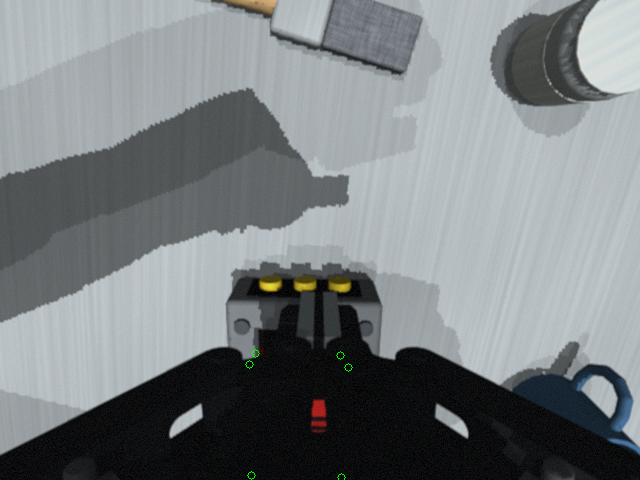

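The wrist view shows the box front with its three yellow knobs at y≈284, and the shut fingers ahead of the box near (320,330). The tab is hidden by the gripper and nothing stands in the way. I'll lower the fingers in front of the tab.

Request:
{"fn": "play_rows", "kwargs": {"deltas": [0,-0.1,0.2,0.4,1.8,0,-0.1,0.2,0.4,0,0,0,0,0.4,0,0,0,0,0.2,0,0,0,0,0,0]}}

```text
clock: 2.9
eef_pos: [0.4621, 0.251, 0.1086]
tool_rot: [0.999, 0.051, 0.0, -0.002]
ft_force: [-0.6, 0.1, -0.8]
grip_width: -0.0002
```

```bash
python3 -c "
from h import *
st((-85,0,112))"
```

```text
t 2.9 box mm [-111.    -6.8  108.6] yaw 5.8 z [ 0.     0.004 -1.   ] F [-0.1 -0.6 -0.8] w -0.0
shift units [ 0.11  0.43 -0.06]
```

Request:
{"fn": "play_rows", "kwargs": {"deltas": [0,0.1,0.2,0,0.8,0,0,0.1,0,0,0,0,0.08,0,0,0,0,0,0,0]}}

```text
clock: 3.4
eef_pos: [0.4726, 0.2285, 0.1114]
tool_rot: [0.999, 0.044, 0.003, -0.003]
ft_force: [-0.1, 0.0, 0.2]
grip_width: 0.0004
```

```bash
python3 -c "
from h import *
st((-83,0,112))
w=cam('side'); im=cv2.resize(w['color'][150:270,220:340],None,fx=5,fy=5); cv2.imwrite('pics/s2.png',im)"
```

```text
t 3.4 box mm [-87.7   1.8 111.4] yaw 5.0 z [ 0.005  0.006 -1.   ] F [-0.  -0.1  0.2] w 0.0
shift units [-0.03  0.08 -0.01]
```

View pics/s2.png

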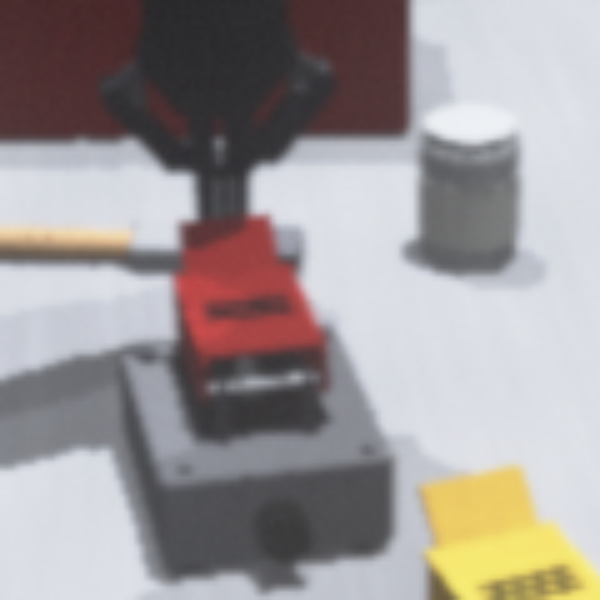

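The side view shows the shut fingers just in front of the tab at about (220,215), centred and with the tips below its edge. Next I lift along the tab edge's arc.

Request:
{"fn": "play_rows", "kwargs": {"deltas": [0,0,0.08,-0.05,0,0,0,0.05,-0.1,0,0,0,0.05,-0.1,0,0,0,0.05,-0.1,0]}}

```text
clock: 3.95
eef_pos: [0.4738, 0.2147, 0.1338]
tool_rot: [0.999, 0.045, 0.003, -0.004]
ft_force: [0.6, -0.2, -0.1]
grip_width: -0.0001
```

```bash
python3 -c "
from h import *
st()
w=cam('side'); im=cv2.resize(w['color'][170:250,220:320],None,fx=5,fy=5); cv2.imwrite('pics/s3.png',im)"
```

```text
t 3.95 box mm [-73.9   1.7 133.8] yaw 5.1 z [ 0.005  0.007 -1.   ] F [ 0.3  0.6 -0.1] w -0.0
```

View pics/s3.png

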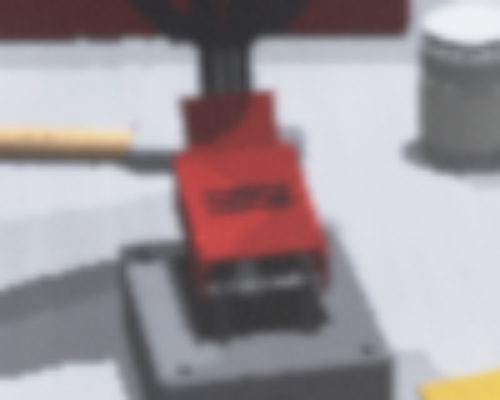

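The tab's top edge has risen from side row 193 to about 188.4, so the guard is lifting. I'll estimate the angle numerically from that row from here on.

```bash
cat >> h.py <<'E'
def guard():
    c=cam('side'); hsv=cv2.cvtColor(c['color'],cv2.COLOR_BGR2HSV)
    m=((hsv[...,0]<8)|(hsv[...,0]>172))&(hsv[...,1]>130)&(hsv[...,2]>60); m[:,:235]=0; m[:,300:]=0; m[230:]=0; m[:140]=0
    # largest blob
    n,l,s,_=cv2.connectedComponentsWithStats(m.astype(np.uint8)); i=1+np.argmax(s[1:,4]); x,y,w,h=s[i,:4]
    th=np.linspace(0,1.85,186); L=[]
    for a in th:
        g=[]
        for d,hh in((-111,40),(-90,20),(0,20)):
            r=np.array([d*np.cos(a)+hh*np.sin(a),-d*np.sin(a)+hh*np.cos(a)])
            for yy in((-25,25) if d==-111 else(-32,32)): g.append(C+B@np.array([40+r[0],yy,90+r[1]])/1e3)
        L.append(proj(c,g)[:,1].min()-.5)
    a=th[np.argmin(abs(np.array(L)-y))]; r=160.2-np.degrees(a)
    print('guard rows',y,y+h,'cols',x,x+w,'theta~',a.round(2),'edge box xz',(40+118*np.cos(np.radians(r))).round(),(90+118*np.sin(np.radians(r))).round())
    return c
E
python3 -c "
from h import *
guard()"
```

```text
guard rows 189 222 cols 255 284 theta~ 1.48 edge box xz 70.0 204.0
```

```bash
sed -i 's/^    a=th\[np.argmin.*$/    e=abs(np.array(L)-y); k=int(np.argmin(L)); a=th[np.argmin(e[:k+1])]; print("peak",th[k],"other branch",th[k+np.argmin(e[k:])]); r=160.2-np.degrees(a)/' h.py
python3 -c "
from h import *
guard()"
```

```text
peak 0.8 other branch 1.48
guard rows 189 222 cols 255 284 theta~ 0.09 edge box xz -67.0 140.0
```

Request:
{"fn": "play_rows", "kwargs": {"deltas": [0,0,-0.2,0,0,0,0,-0.05,0.2,0,0,0,0,0.25,0,0,0,0,0.05,0,0,0,0.05,0,0,0,0,0,0,0]}}

```text
clock: 4.85
eef_pos: [0.4715, 0.2273, 0.0996]
tool_rot: [0.999, 0.045, 0.001, -0.003]
ft_force: [-0.1, -0.2, -0.5]
grip_width: 0.0003
```

```bash
python3 -c "
from h import *
st((-82,0,106)); guard()"
```

```text
t 4.85 box mm [-86.6   0.6  99.6] yaw 5.1 z [ 0.002  0.005 -1.   ] F [ 0.2 -0.1 -0.5] w 0.0
shift units [-0.01  0.08 -0.11]
peak 0.8 other branch 1.6300000000000001
guard rows 194 221 cols 256 284 theta~ 0.0 edge box xz -71.0 130.0
```

Request:
{"fn": "play_rows", "kwargs": {"deltas": [0,0,0.08,-0.02,0,0,0,0.05,-0.1,0,0,0,0.05,-0.1,0,0,0,0.05,-0.1,0,0,0,0.06,-0.1,0,0,0,0.06,-0.1,0]}}

```text
clock: 5.65
eef_pos: [0.4741, 0.2055, 0.1344]
tool_rot: [0.999, 0.045, 0.002, -0.004]
ft_force: [-0.4, 0.1, -0.9]
grip_width: -0.0001
```

```bash
python3 -c "
from h import *
st(); guard()"
```

```text
t 5.65 box mm [-64.7   1.3 134.4] yaw 5.1 z [ 0.005  0.007 -1.   ] F [-0.1 -0.3 -0.9] w -0.0
peak 0.8 other branch 1.42
guard rows 187 223 cols 256 284 theta~ 0.16 edge box xz -63.0 147.0
```

Request:
{"fn": "play_rows", "kwargs": {"deltas": [0,0,0.08,-0.1,0,0,0,0.08,-0.1,0,0,0,0.09,-0.1,0,0,0,0.1,-0.1,0]}}

```text
clock: 6.2
eef_pos: [0.4763, 0.1823, 0.1602]
tool_rot: [0.999, 0.044, 0.003, -0.003]
ft_force: [-0.5, 0.3, -0.6]
grip_width: 0.0003
```

```bash
python3 -c "
from h import *
st(); guard()"
```

```text
t 6.2 box mm [-41.4   1.4 160.2] yaw 5.1 z [ 0.005  0.006 -1.   ] F [-0.4 -0.5 -0.6] w 0.0
peak 0.8 other branch 1.54
guard rows 191 225 cols 257 285 theta~ 0.02 edge box xz -70.0 132.0
```

```bash
python3 -c "
from h import *
c=cam('side'); cv2.imwrite('pics/s4.png',cv2.resize(c['color'][150:250,220:320],None,fx=5,fy=5))"
```

```text
(no output)
```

View pics/s4.png

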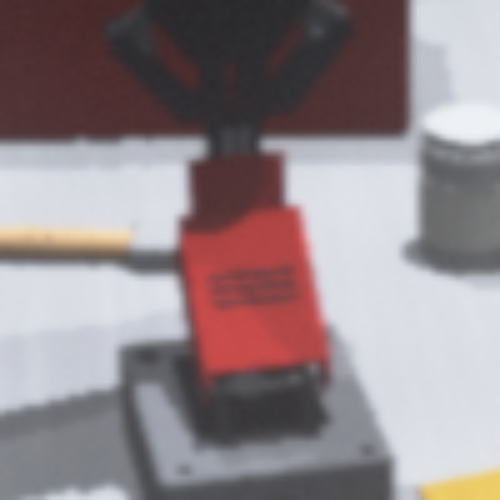

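The view shows the guard clearly lifting: its shaded tab edge is now at side row 181 (the mask missed the shadow), with the finger still behind it. I'll keep along the arc.

Request:
{"fn": "play_rows", "kwargs": {"deltas": [0,0,0.12,-0.1,0,0,0,0.13,-0.1,0,0,0,0.15,-0.1,0,0,0,0.15,-0.08,0,0,0,0.15,-0.03,0]}}

```text
clock: 6.92
eef_pos: [0.4804, 0.1376, 0.1866]
tool_rot: [0.999, 0.044, 0.003, -0.003]
ft_force: [0.3, -0.5, 0.2]
grip_width: -0.0005
```

```bash
sed -i 's/>130)&(hsv\[...,2\]>60); m/>110)\&(hsv[...,2]>35); m/' h.py; python3 -c "
from h import *
st((42,0,180)); guard()"
```

```text
t 6.92 box mm [  3.5   1.6 186.6] yaw 5.1 z [ 0.006  0.006 -1.   ] F [0.5 0.2 0.2] w -0.0
shift units [-0.03  0.64  0.11]
peak 0.8 other branch 1.54
guard rows 191 228 cols 259 285 theta~ 0.02 edge box xz -70.0 132.0
```

Request:
{"fn": "play_rows", "kwargs": {"deltas": [0,0,0.15,0.02,0,0,0,0.15,0.03,0,0,0,0.15,0.03,0,0,0,0.15,0.03,0,0,0,0.1,0,0,0,0,0.1,0,0,0,0,0,0,0]}}

```text
clock: 7.85
eef_pos: [0.4845, 0.0848, 0.1786]
tool_rot: [0.999, 0.043, 0.003, -0.002]
ft_force: [-0.2, 0.0, 0.4]
grip_width: -0.0003
```

```bash
python3 -c "
from h import *
st(); c=guard(); t=cam('top')
a=cv2.resize(c['color'][150:250,220:320],None,fx=4,fy=4); b=cv2.resize(t['color'][235:335,220:320],None,fx=4,fy=4)
cv2.imwrite('pics/s5.png',np.hstack([a,b]))"
```

```text
t 7.85 box mm [ 56.5   1.1 178.6] yaw 5.0 z [ 0.005  0.005 -1.   ] F [-0.  -0.2  0.4] w -0.0
peak 0.8 other branch 0.8
guard rows 143 152 cols 238 254 theta~ 0.8 edge box xz -9.0 197.0
```

View pics/s5.png

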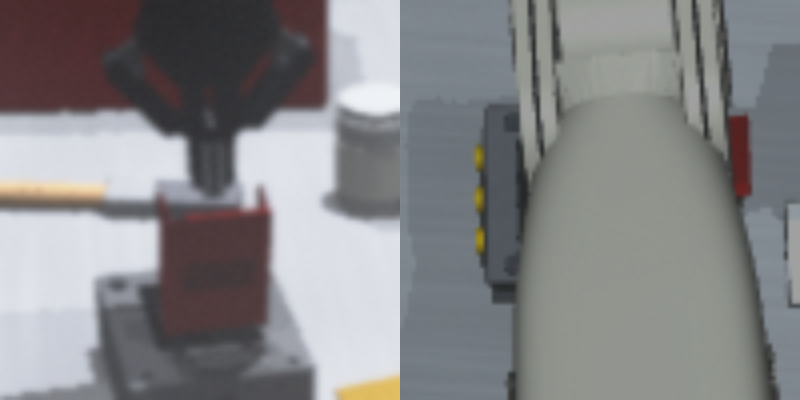

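The guard lies back: its outer face and cheeks show in the side view, and its tab shows at top px ≈(307,274), behind the box. Next I bring the finger back in front of the toggle.

Request:
{"fn": "play_rows", "kwargs": {"deltas": [0,0,-0.5,-0.1,0,0,0,-0.6,0,0,0,0,-0.6,0,0,0,0,-0.4,0,0,0,0,0,0.3,0,0,0,0,0,0]}}

```text
clock: 8.7
eef_pos: [0.4737, 0.2169, 0.1678]
tool_rot: [0.999, 0.045, 0.004, -0.003]
ft_force: [-0.0, -0.5, -0.3]
grip_width: -0.0
```

```bash
python3 -c "
from h import *
st((-62,0,86)); t=cam('top'); print((B.T@(plane(t,(307.3,274),.189)-C)).round(3))"
```

```text
t 8.7 box mm [-76.    1.8 167.8] yaw 5.1 z [ 0.007  0.007 -1.   ] F [ 0.4 -0.1 -0.3] w -0.0
shift units [-0.04  0.24  1.36]
[0.105 0.001 0.189]
```

Tab edge at box x = 105 mm matches the guard on its stop (1.8 rad). Descending in front of the toggle.

Request:
{"fn": "play_rows", "kwargs": {"deltas": [0,0,0.2,0.3,0,0,0,0,0.4,0,0,0,0,0.3,0,0,0,0,0.2,0,0,0,0,0,0]}}

```text
clock: 9.38
eef_pos: [0.48, 0.2057, 0.0997]
tool_rot: [0.999, 0.044, 0.009, -0.005]
ft_force: [0.0, -0.5, 0.5]
grip_width: 0.0003
```

```bash
python3 -c "
from h import *
st((-40,0,86))
c=cam('side'); cv2.imwrite('pics/s6.png',cv2.resize(c['color'][150:270,220:340],None,fx=5,fy=5))"
```

```text
t 9.38 box mm [-64.4   7.1  99.7] yaw 5.0 z [ 0.017  0.011 -1.   ] F [ 0.5 -0.   0.5] w 0.0
shift units [-0.12  0.41  0.22]
```

Request:
{"fn": "play_rows", "kwargs": {"deltas": [0,-0.1,0,0.12,0,0,0,0.05,0.12,0,0,0,0.1,0,0,0,0,0.1,0,0,0,0,0.1,0,0,0,0,0.1,0,0]}}

```text
clock: 10.18
eef_pos: [0.4785, 0.1781, 0.0869]
tool_rot: [0.999, 0.044, 0.011, -0.007]
ft_force: [-0.0, 0.6, 2.1]
grip_width: 0.0001
```

```bash
python3 -c "
from h import *
st((-8,0,86))"
```

```text
t 10.18 box mm [-37.    3.2  86.9] yaw 5.0 z [ 0.022  0.014 -1.   ] F [-0.6  0.   2.1] w 0.0
shift units [-0.05  0.48  0.01]
```

Request:
{"fn": "play_rows", "kwargs": {"deltas": [0,-0.05,0.1,0,0,0,0,0.1,0,0,0,0,0.1,0,0,0,0,0.08,0,0]}}

```text
clock: 10.68
eef_pos: [0.4779, 0.1537, 0.087]
tool_rot: [0.999, 0.044, 0.012, -0.007]
ft_force: [0.4, 0.4, -0.5]
grip_width: 0.0001
```

```bash
python3 -c "
from h import *
st((-6,0,86))"
```

```text
t 10.68 box mm [-12.7   0.5  87. ] yaw 5.0 z [ 0.024  0.015 -1.   ] F [-0.4  0.4 -0.5] w 0.0
shift units [-0.01  0.11  0.02]
```

Request:
{"fn": "play_rows", "kwargs": {"deltas": [0,0,0.06,0,0,0,0,0.05,0,0,0,0,0.05,0,0]}}

```text
clock: 11.05
eef_pos: [0.4781, 0.151, 0.0869]
tool_rot: [0.999, 0.046, 0.011, -0.016]
ft_force: [-1.7, 10.1, -0.6]
grip_width: 0.0001
```

```bash
python3 -c "
from h import *
st((-4,0,86))"
```

```text
t 11.05 box mm [-10.    0.5  86.9] yaw 5.2 z [ 0.021  0.033 -0.999] F [-10.2  -0.8  -0.6] w 0.0
shift units [-0.01  0.1   0.01]
```

Request:
{"fn": "play_rows", "kwargs": {"deltas": [0,0,0.02,0,0,0,0,0,0,0,0,0,-0.2,0,0,0,0,-0.3,-0.1,0,0,0,-0.3,-0.4,0,0,0,0,-0.6,0,0,0,0,-0.6,0,0,0,0,-0.5,0,0,0,0,0,0]}}

```text
clock: 12.18
eef_pos: [0.4695, 0.2001, 0.2256]
tool_rot: [0.999, 0.048, 0.011, -0.016]
ft_force: [-0.3, 0.4, 0.3]
grip_width: -0.0002
```

```bash
python3 -c "
from h import *
st((150,0,250))
w=cam('wrist'); s=cam('side'); t=cam('top')
tip=lambda a:C+B@np.array([-10+40*np.sin(a-.5),0,62+40*np.cos(a-.5)])/1e3
for n,c in(('wrist',w),('side',s),('top',t)): print(n,[proj(c,tip(a))[0].round(1).tolist() for a in(0,1)])
im=w['color']; print(im.shape); a=cv2.resize(im,(480,360)); b=cv2.resize(s['color'][170:260,230:310],(320,360))
cv2.imwrite('pics/w7.png',np.hstack([a,b]))"
```

```text
t 12.18 box mm [-59.6  -3.9 225.6] yaw 5.5 z [ 0.02   0.033 -0.999] F [-0.4 -0.3  0.3] w -0.0
shift units [ 0.04  3.48 -0.51]
wrist [[318.0, 274.8], [317.6, 323.5]]
side [[267.3, 211.0], [269.8, 217.9]]
top [[256.4, 280.8], [271.2, 280.4]]
(480, 640, 3)
```

View pics/w7.png

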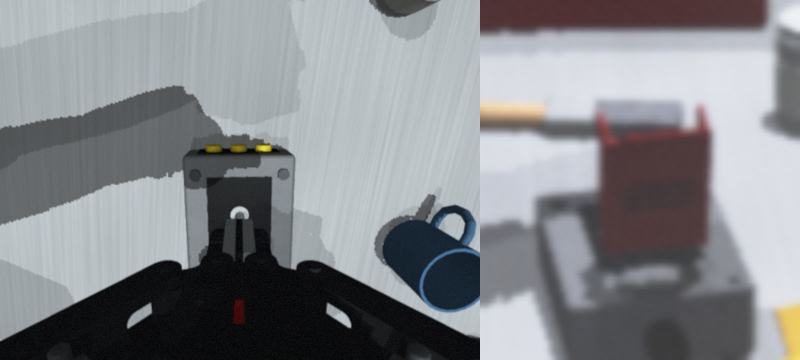

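The wrist view shows a bright round spot at about full-size px (319,284). That lies between the predicted off (275) and on (323) tip rows. It may be the pivot bushing or the tip, so I need a clear view before going on.

Request:
{"fn": "play_rows", "kwargs": {"deltas": [0,0,-0.7,-0.2,0,0,0,-0.7,-0.2,0,0,0,-0.7,0,0,0,0,0,0,0]}}

```text
clock: 12.82
eef_pos: [0.452, 0.3249, 0.2422]
tool_rot: [0.999, 0.046, 0.002, -0.011]
ft_force: [0.5, -0.6, -0.8]
grip_width: -0.0002
```

```bash
python3 -c "
from h import *
st()
t=cam('top'); w=cam('wrist')
P=[C+B@np.array(q)/1e3 for q in((-29,0,97),(9,0,97),(-10,0,62))]
print('top',proj(t,P).round(1).tolist()); print('wrist',proj(w,P).round(1).tolist())
a=cv2.resize(t['color'][255:315,230:320],(480,320),interpolation=cv2.INTER_CUBIC); b=cv2.resize(w['color'][200:440,200:440],(320,320))
cv2.imwrite('pics/t8.png',np.hstack([a,b]))"
```

```text
t 12.82 box mm [-185.5  -10.4  242.2] yaw 5.3 z [ 0.002  0.022 -1.   ] F [ 0.6  0.4 -0.8] w -0.0
top [[256.5, 280.8], [271.1, 280.4], [265.1, 282.4]]
wrist [[328.4, 406.3], [327.9, 444.0], [327.1, 399.3]]
```

View pics/t8.png

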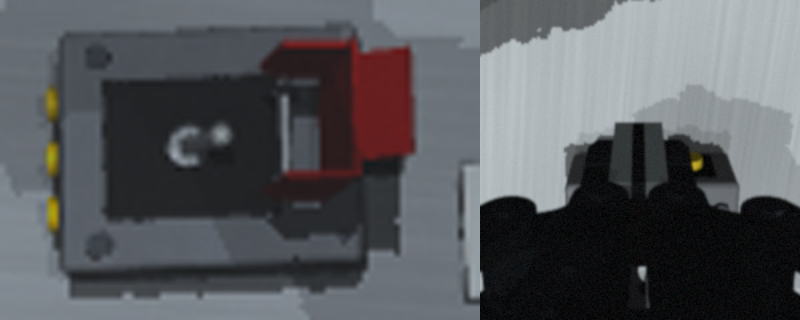

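Clear now: the bushing is at top px (265.3,282.4), matching the pivot. The toggle end is at (271.3,280.1), matching the predicted on position (271.1,280.4). The guard lies back to the right. I'll go over the guard and get behind it.

Request:
{"fn": "play_rows", "kwargs": {"deltas": [0,0.1,0.5,-0.2,0,0,0.1,0.6,-0.1,0,0,0,0.6,0,0,0,0,0.6,0,0,0,0,0.6,0,0,0,0,0.6,0,0,0,0,0.6,0,0,0,0,0.6,0,0,0,0,0.6,0,0,0,0,0,0,0]}}

```text
clock: 14.18
eef_pos: [0.4853, -0.0168, 0.2482]
tool_rot: [0.999, 0.036, -0.006, -0.006]
ft_force: [0.5, -0.4, -0.3]
grip_width: 0.0003
```

```bash
python3 -c "
from h import *
st((142,0,162))"
```

```text
t 14.18 box mm [157.8  -7.  248.2] yaw 4.2 z [-0.012  0.012 -1.   ] F [ 0.4  0.5 -0.3] w 0.0
shift units [ 0.13 -0.25  1.44]
```

Request:
{"fn": "play_rows", "kwargs": {"deltas": [0,0.1,-0.1,0.4,0,0,0,-0.1,0.4,0,0,0,0,0.4,0,0,0,0,0.2,0,0,0,0,0,0]}}

```text
clock: 14.8
eef_pos: [0.4866, -0.0043, 0.1613]
tool_rot: [0.999, 0.034, -0.007, -0.007]
ft_force: [0.2, 0.5, 0.9]
grip_width: 0.0002
```

```bash
python3 -c "
from h import *
st((116,0,165))"
```

```text
t 14.8 box mm [145.5  -4.6 161.3] yaw 3.8 z [-0.014  0.013 -1.   ] F [-0.4  0.2  0.9] w 0.0
shift units [ 0.07 -0.49 -0.06]
```

Request:
{"fn": "play_rows", "kwargs": {"deltas": [0,0.05,-0.25,0,0,0,0,-0.2,-0.02,0,0,0,-0.2,-0.07,0,0,0,-0.2,-0.07,0,0,0,-0.2,-0.05,0]}}

```text
clock: 15.42
eef_pos: [0.4872, 0.0632, 0.1786]
tool_rot: [0.999, 0.033, -0.004, -0.007]
ft_force: [0.1, 0.3, 0.4]
grip_width: 0.0002
```

```bash
python3 -c "
from h import *
st((45,0,180))"
```

```text
t 15.43 box mm [ 78.3   1.9 178.6] yaw 3.8 z [-0.009  0.014 -1.   ] F [-0.3  0.1  0.4] w 0.0
shift units [-0.04 -0.55 -0.01]
```

Request:
{"fn": "play_rows", "kwargs": {"deltas": [0,0,-0.2,-0.03,0,0,0,-0.2,0,0,0,0,-0.2,0,0,0,0,-0.15,0,0,0,0,0,0,0,0,0,0,0,0]}}

```text
clock: 16.18
eef_pos: [0.4838, 0.1123, 0.1812]
tool_rot: [0.999, 0.034, -0.004, -0.007]
ft_force: [-0.5, 0.8, 0.0]
grip_width: -0.0003
```

```bash
python3 -c "
from h import *
st((45,0,260)); guard()"
```

```text
t 16.18 box mm [ 29.    2.7 181.2] yaw 3.9 z [-0.009  0.014 -1.   ] F [-0.8 -0.5  0. ] w -0.0
shift units [-0.05  0.25 -1.32]
peak 0.8 other branch 1.6300000000000001
guard rows 194 214 cols 257 281 theta~ 0.0 edge box xz -71.0 130.0
```

Guard rows match the shut pose. Retreating up and away, then a final check.

Request:
{"fn": "play_rows", "kwargs": {"deltas": [0,0,0.1,-0.6,0,0,0,0,-0.8,0,0,0,-0.8,-0.3,0,0,0,-0.8,0,0,0,0,-0.8,0,0,0,0,-0.8,0,0,0,0,-0.8,0,0,0,0,0,0,0,0,0,0,0,0]}}

```text
clock: 17.35
eef_pos: [0.4716, 0.3462, 0.2891]
tool_rot: [1.0, 0.029, -0.004, -0.007]
ft_force: [0.4, -0.7, 0.7]
grip_width: 0.0
```

```bash
python3 -c "
from h import *
st(); s=guard(); t=cam('top')
for n,c in(('top',t),('side',s)):
    o=cv2.imread(f'pics/{n}0.png'); d=cv2.absdiff(o,c['color']).max(2)
    for k,r in dict(brush=(150,255,185,335),can=(160,203,190,238),mug=(262,175,308,218),jar=(335,202,358,228),coupon=(314,282,334,314),yellow=(338,222,410,282),vee=(452,222,482,254),hammer=(478,244,524,350),red=(234,256,306,312)).items() if n=='top' else dict(red=(240,190,300,265),yellow=(288,240,365,330)).items():
        q=d[r[1]:r[3],r[0]:r[2]]; print(n,k,'changed px',int((q>40).sum()),q.size)
a=cv2.resize(t['color'][255:315,230:320],(480,320),interpolation=cv2.INTER_CUBIC); b=cv2.resize(s['color'][180:270,230:310],(320,320),interpolation=cv2.INTER_CUBIC)
cv2.imwrite('pics/t9.png',np.hstack([a,b]))"
```

```text
t 17.35 box mm [-205.    11.1  289.1] yaw 3.3 z [-0.009  0.013 -1.   ] F [0.8 0.4 0.7] w 0.0
peak 0.8 other branch 1.6300000000000001
guard rows 194 223 cols 255 284 theta~ 0.0 edge box xz -71.0 130.0
top brush changed px 800 2800
top can changed px 64 1050
top mug changed px 0 1978
top jar changed px 0 598
top coupon changed px 0 640
top yellow changed px 0 4320
top vee changed px 0 960
top hammer changed px 0 4876
top red changed px 0 4032
side red changed px 184 4500
side yellow changed px 0 6930
```

View pics/t9.png

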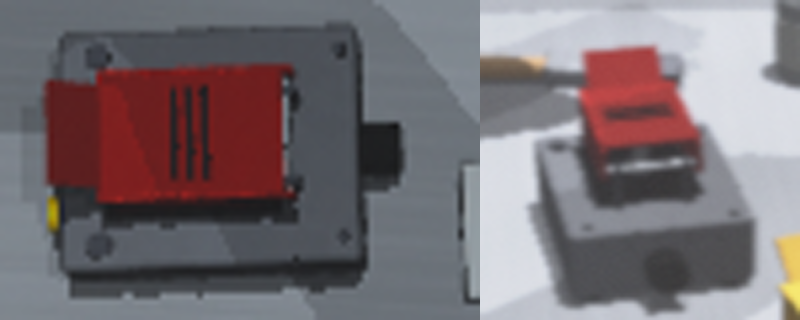

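The guard is fully shut, and the red region in the top view is unchanged from the start. The differences at the brush and can look like the arm and its shadow; the arm never touched them. Handing in.

```bash
python3 -c "
from workcell import ticket
print(ticket.job_done())"
```

```text
the job is handed in; nothing more can be done
None
```

I swung the red guard open, pushed the toggle to on, and tipped the guard forward so it dropped shut. I handed the job in at about 17.4 s. All of it was done by pushing with the closed fingers, and the highest force I read was about 10 N.

- **Opening the guard:** the first lift lost too much overlap under the tab, so I let the guard fall back and did it again. Lying open, the tab edge measured 105 mm behind the box centre, against 104 mm expected at the 1.8 rad stop.
- **Toggle on:** the push ended against a stop at about 10 N. A clear top view then put the toggle end at pixel (271.3, 280.1), against (271.1, 280.4) predicted for on. An earlier wrist view seemed to disagree, but the bright spot in it was the pivot bushing. I could not see the toggle again after the guard closed.
- **Final checks:** the guard's outline was back where it started in both views, reading 0.0 rad. The yellow switch (both views), coupon, jar, mug, vee block and hammer (top view) showed no changed pixels.
- **Not settled:** the image check did show changes around the brush and spray can. I took these to be the arm and its shadow, since the arm stayed well above both, but I did not check further.

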